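# Ratchet the ladder stand up to the rest and bridge them with a tube

## Task

Take the black knob and raise the ladder stand's sliding head past the right rung, then lower it gently, without letting it drop, so that its pawl sits on the rung that brings its yellow saddle level with the saddle of the rest standing in line beside it; then let go. After that, lay the loose square tube across these two saddles, down in both of them, level, reaching about equally far past each. Leave everything else on the table where it is.

Things in the scene. Friction and masses are not known exactly. Their poses are not given: they have to be found in the camera images.
- stand: Fixed blue ladder stand, base 130 x 120 mm (x, y), mast 145 mm high. Origin: centre of its underside, z up, -x roughly towards the robot. Four rungs (10 mm bars along y, 30 mm apart) hold an aluminium head that slides up and down; on top of it a yellow U saddle above the origin (channel along the stand's y) and a black knob on the -x side.
- head (a joint): Head's height, m (0 to 0.118); about 0.8 kg, light drag; let go, it falls until the pawl meets a rung. Rungs 1 to 4 hold it at 0, 0.030, 0.060, 0.090 (saddle floor 162, 192, 222, 252 mm above the table); it starts on 1. To seat on a rung raise 10 to 30 mm above its holding height, then lower. Ratchets upwards only: once more than 9 mm above a rung's height it cannot go back below that rung.
- pawl (a joint): Angle of the orange gravity pawl in the head, rad: 0 when level and able to bear on a rung; it is pushed down to about 1.2 as a rung passes and then falls back to 0 of itself.
- knob (a point): Black upright knob on the head, to raise it by: neck 22 mm across, 30 mm cap on top. The point is on its axis half-way up, 29 mm above the head's plate, 29 mm below the knob's top, 72 mm from the saddle's centre towards the stand's -x. Clear on both sides along the stand's y; the saddle begins 45 mm away in x. Axes as the stand's.
- saddle (a point): Centre of the floor of the yellow U saddle on the sliding head. Channel along the stand's y, 50 mm long, 35 mm between its cheeks, which flare out above 16 mm and end 29 mm above the floor. Axes as the stand's.
- rest_low_seat (a point): Centre of the floor of the saddle on the green fixed rest, 192 mm above the table; 40 mm long in y, otherwise like the stand's. One of the three rests (green, white, red) stands in line with the stand, 150 mm from it in the stand's +y; the other two are parked, one 180 mm off in -y and nearer the robot (60 mm in -x), one behind (+x). Post 40 x 40 mm, base 90 x 90 mm. Axes as the stand's.
- rest_mid_seat (a point): The same for the white fixed rest, whose saddle floor is 222 mm above the table.
- rest_tall_seat (a point): The same for the red fixed rest, whose saddle floor is 252 mm above the table.
- tube_center (a point): Centre of the dark square steel tube, 200 mm long (its x axis) and 30 x 30 mm, about 0.4 kg, that lies on the stock board, a 6 mm plywood sheet. Things 24 to 40 mm high lie 30 to 55 mm off on both of its long sides.
- hammer: Bystander: a 220 mm hammer lying on the table; origin at its middle underneath.
- brush: Bystander: a 200 mm brush lying on the table; origin at its middle underneath.
- spray: Bystander: a standing spray can, 60 mm across and 170 mm high; origin at the centre of its underside.
- magnet: Bystander: a flat red L-shaped welding magnet, 90 x 90 x 16 mm; origin at the centre of its underside.
- plates: Bystander: a pile of grey drilled plates on the stock board beside the tube, 70 x 130 x 24 mm (x, y, z); origin at the centre of its underside.
- offcut: Bystander: a steel channel offcut open at the top, on the stock board on the tube's other side, 40 x 110 x 40 mm (x, y, z); origin at the centre of its underside.
Not all that is in view belongs to the job. Leave any blue look-alike of the part that bears rest_mid_seat alone.

How it is judged:
By the outcome, as a careful person would: the job done as asked, in the order asked, and still so for the second after the job is handed in, with the robot touching nothing.
It also fails if it takes over 64 s, if anything falls off the work surface, if the arm or the gripper's body presses on something with over 40 N, if the wrist force passes 120 N, or if a joint passes its speed limit or range.

## Robot

A 6-joint arm with a two-finger parallel gripper is mounted at the origin on the work surface. World frame = base frame: x ahead of the robot, y to its left, z up, the work surface at z = 0. Lengths are in m, angles in rad, forces in N, time in s.
With the tool pointing down it reaches from about 0.325 to 0.9 m from the base axis. Payload 6.1 kg.
Tool frame: the origin (TCP) lies midway between the tips of the shut fingers; the grasp point (between the pads) lies 19 mm behind it; z points along the fingers, y is the line along which they close (so a half turn about z gives the same grasp; the last joint's range is limited). The gripper opens to 85 mm and grips with 20 to 120 N. Pads are 22 mm wide; open, the fingers measure 114 mm over their backs; the gripper's body (76 mm by 85 mm) begins 54 mm behind the grasp point. The pads swing forward as they close: fully open they stand 13 mm farther back than shut.
Start: joints at [1.063, 0.22, 1.526, -0, 1.395, -0.126], TCP at [0.233, 0.58, 0.231] pointing down, gripper open.
Joint ranges: [-2.98, 2.98], [-0.91, 2.08], [0.09, 2.57], [-1.24, 4.39], [0.2, 2.65], [-2.68, 2.68]. Speed limits (rad/s): [2.57, 2.57, 3.01, 3.14, 3.14, 3.14].

## Interface

Orientations are given as a rotation vector (axis times angle).
In Python, from workcell import env gives the robot as it stands.
- The arm moves only by the tool move_arm, never from a script. Its argument "rows" is a list of rows, each a list of 3 entries, a list of its own where there are three numbers: the shift along the tool's x, y, z in mm, then the turn, a rotation vector about the tool's x, y, z in rad, then the closure in counts, from 0 (fully open) to 255 (shut). In form: [[[tx, ty, tz], [ax, ay, az], fingers], ...]. A call has 1 to 8 rows; each row is the pose to reach, as a shift and turn from the pose commanded when the call began, along the tool's axes at that moment; what a row does not reach only later rows make up. A row lasts 1/12 s, in which the tool goes at most 41.7 mm and 7.16 degrees, less where a joint would pass 70% of its speed; a pose out of reach is approached as far as the arm can. A call with a gripper value outside its range is refused whole. The fingers move at their own pace and stop on an object; the grip force is fixed at half the most. Time passes only in rows, so rows that repeat a pose let the fingers close. It gives the time, the measured TCP pose, the force, the opening and the grip force at its end, in the units of the state.
- env.get_state(): the state, without advancing time (a new reading comes with each control period).
- env.snapshot(name): name is "scene" or "top" or "wrist"; returns the picture (480x640x3 uint8, blue, green, red); there is no depth.
- env.camera_info(name): a dict with "mtx" (3x3 intrinsics, pixels), "origin" and "rotation" of the camera in the world; the wrist camera has in their place "T_tool_cam" (4x4, takes a point from camera to tool coordinates, whose origin is the TCP and whose axes are the flange's). Camera axes: x right, y up, looking along -z (the intrinsics and any distortion apply to the point x, -y, -z); pixel columns grow to the right and rows downward; lengths in m; the calibration is good to about 2 mm. A picture is of the moment at which its call begins: read the wrist's pose just before it. camera_info takes no time and is no camera call.
- env.sign_off(): hands the job in; it is judged then, once.
The state is a dict: "time": time; "qpos": joint angles; "qvel": joint speeds; "effort": joint torques, N m; "tool_pos": TCP position; "ee_rot": TCP orientation; "wrist_force": force on the tool from outside, world axes, zero at the start; "torque": the same for the moment, N m; "gripper_width": finger opening in m; "finger_force": force on a finger pad.
Only numpy, scipy, OpenCV 4.12 (cv2) and the standard library are available. Lean on these libraries where they do the work, as an engineer would, in place of code of your own. Each camera call takes 0.05 s, during which the arm holds its last target. There are 200 camera calls.

## Working session

There is one attempt and no reset: what is moved stays moved. The work goes in short steps, Python scripts to look and compute and a tool call to move; the robot and the scene stay as the last step left them, time stands still between calls to the robot, and variables do not carry over. Pictures are saved under pics/ and viewed, at most 10 in all, crops included, and the job is handed in when it is done.

Besides the shell and the picture viewer there is one more tool, called after "Call:" by a JSON object that holds its "api" and its "payload", one argument or row to a line. move_arm: Moves the arm, as the interface text tells. Its arguments: {"type":"object","properties":{"rows":{"type":"array"}},"required":["rows"]}

```bash
mkdir -p pics; ls; python3 - <<'E'
from workcell import env
import cv2,numpy as np
for n in("scene","top"):
    im=env.snapshot(n); cv2.imwrite(f"pics/{n}0.png",im)
    i=env.camera_info(n); print(n,{k:np.round(v,4).tolist() if not isinstance(v,str) else v for k,v in i.items()})
s=env.get_state(); print(s)
print(env.camera_info("wrist"))
E
```

```text
pics
scene {'mtx': [[560.4377, 0.0, 317.1873], [0.0, 560.4377, 229.5718], [0.0, 0.0, 1.0]], 'origin': [1.111, 0.8028, 0.9882], 'rotation': [0.3762, 1.0636, 2.2353]}
top {'mtx': [[534.6809, 0.0, 318.9082], [0.0, 534.6809, 240.5606], [0.0, 0.0, 1.0]], 'origin': [0.1914, 0.0176, 1.4304], 'rotation': [0.1658, -0.1594, -1.5549]}
{'time': 0.1, 'qpos': array([ 1.06286223e+00,  2.21180721e-01,  1.52748711e+00, -7.67044876e-06,
        1.39467009e+00, -1.26104276e-01]), 'qvel': array([-8.39756225e-05, -1.91891072e-03, -3.23873397e-03,  9.11957170e-04,
        1.57664643e-03,  3.68365509e-04]), 'effort': array([ 6.02823202e-04, -4.98245931e+01, -3.90545225e+01, -9.81667176e-05,
        5.67046183e-03, -1.16260871e-04]), 'tool_pos': array([0.23263456, 0.57951835, 0.23029297]), 'ee_rot': array([-5.96035855e-01, -3.08398537e+00,  2.60811016e-03]), 'wrist_force': array([ 1.31098085,  0.02782526, -0.40700648]), 'torque': array([-0.01963873,  0.03118917,  0.01372214]), 'finger_force': 0.0, 'gripper_width': 0.08539382968683887}
{'mtx': array([[366.6875091 ,   0.        , 325.41150623],
       [  0.        , 366.6875091 , 240.75591445],
       [  0.        ,   0.        ,   1.        ]]), 'T_tool_cam': array([[-2.98738241e-04,  9.63339007e-01,  2.68286914e-01,
         6.79801998e-02],
       [ 9.99999924e-01,  3.54784292e-04, -1.60422769e-04,
        -3.36291150e-04],
       [-2.49725494e-04,  2.68286846e-01, -9.63339040e-01,
        -1.41451337e-01],
       [ 0.00000000e+00,  0.00000000e+00,  0.00000000e+00,
         1.00000000e+00]])}
```

View pics/scene0.png

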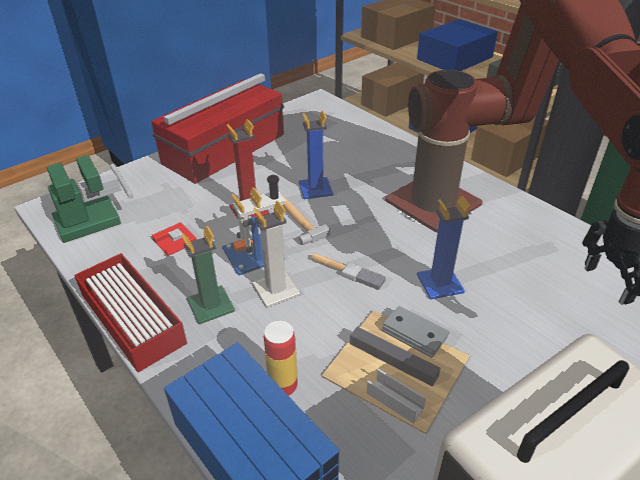

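View pics/top0.png

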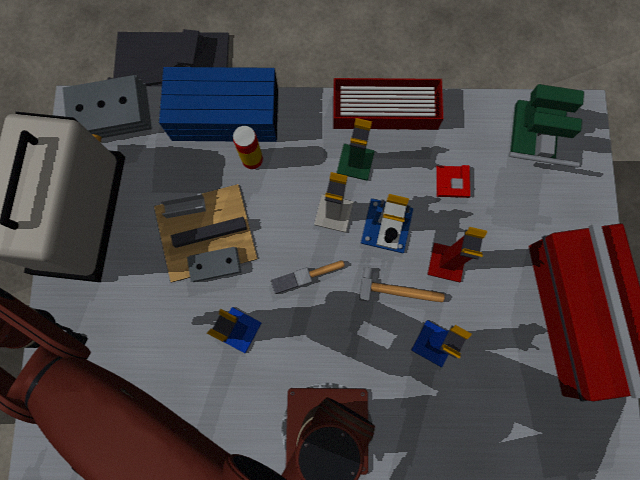

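The top view shows the blue stand at (387,222) with its yellow saddle and the knob at (391,235). There are five other rests:
- white (335,205)
- green (357,150)
- red (455,255)
- blue look-alikes (235,328) and (440,342)

Robot +y is to the left in the image, so white is the rest in line on +y. Green is behind, red is parked in -y and nearer the robot, and the blue ones are decoys. That puts the target on rung 3 (0.060). The tube lies at (208,232) on the board, between the plates and the offcut. I'll confirm with one enlarged crop and measure.

```bash
cat > h.py <<'E'
import numpy as np,cv2
from scipy.spatial.transform import Rotation as R
from workcell import env
def cam(n,s=None):
    i=env.camera_info(n)
    if n!="wrist": return i["mtx"],np.array(i["origin"]),R.from_rotvec(i["rotation"]).as_matrix()
    T=i["T_tool_cam"];Rt=R.from_rotvec(s["ee_rot"]).as_matrix()
    return i["mtx"],s["tool_pos"]+Rt@T[:3,3],Rt@T[:3,:3]
def ray(c,p):
    K,o,M=c;d=np.array([(p[0]-K[0,2])/K[0,0],-(p[1]-K[1,2])/K[1,1],-1.]);return M@d
def onz(c,p,z):
    d=ray(c,p);return c[1]+d*(z-c[1][2])/d[2]
def proj(c,P):
    K,o,M=c;q=M.T@(np.asarray(P)-o);return np.array([K[0,2]-K[0,0]*q[0]/q[2],K[1,2]+K[1,1]*q[1]/q[2]])
def tri(c1,p1,c2,p2):
    A=[];b=[]
    for c,p in((c1,p1),(c2,p2)):
        d=ray(c,p);d/=np.linalg.norm(d);P=np.eye(3)-np.outer(d,d);A.append(P);b.append(P@c[1])
    return np.linalg.solve(A[0]+A[1],b[0]+b[1])
def blobs(m,amin=15):
    n,l,st,ce=cv2.connectedComponentsWithStats(m.astype(np.uint8))
    return [(ce[k].round(1).tolist(),int(st[k,4]),l==k) for k in range(1,n) if st[k,4]>=amin]
def move_to(s,p,yaw=None,tilt=None):
    "shift in tool axes (mm) and turn rotvec to reach TCP p pointing down with tool y along yaw (rad)"
    Rt=R.from_rotvec(s["ee_rot"]);sh=Rt.inv().apply(np.asarray(p)-s["tool_pos"])*1000
    y=np.array([np.cos(yaw),np.sin(yaw),0]);out=[]
    for sg in(1,-1):
        z=np.array([0,0,-1.]);Y=sg*y;M=np.column_stack([np.cross(Y,z),Y,z])
        out.append((Rt.inv()*R.from_matrix(M)).as_rotvec().round(3).tolist())
    return sh.round(1).tolist(),out
E
python3 - <<'E'
from h import *
t=cv2.imread("pics/top0.png");s=cv2.imread("pics/scene0.png")
a=cv2.resize(s[120:310,180:300],None,fx=3,fy=3,interpolation=cv2.INTER_CUBIC);b=cv2.resize(t[140:280,310:450],None,fx=3,fy=3,interpolation=cv2.INTER_CUBIC)
c=np.zeros((570,780,3),np.uint8);c[:,:360]=a;c[:420,360:]=b;cv2.imwrite("pics/crop1.png",c)
for n,im in(("top",t),("scene",s)):
    h=cv2.cvtColor(im,cv2.COLOR_BGR2HSV)
    m=cv2.inRange(h,(18,150,90),(32,255,255))>0
    print(n,"yellow",[(p,a) for p,a,_ in blobs(m,8)])
ct=cam("top")
# tube: dark blob on board
h=cv2.cvtColor(t,cv2.COLOR_BGR2HSV)
m=(h[...,2]<75)&(h[...,1]<90);m[:, :150]=0;m[:,265:]=0;m[:180]=0;m[285:]=0
for p,a,M in blobs(m,100):
    r=cv2.minAreaRect(np.argwhere(M)[:,::-1].astype(np.float32));bx=cv2.boxPoints(r);print(p,a,r);print(np.array([onz(ct,q,.036) for q in bx]).round(3).tolist(),onz(ct,p,.036).round(3))
# white base
m=cv2.inRange(h,(80,100,40),(130,255,255))>0
for p,a,M in blobs(m,60):
    if 340<p[0]<430 and 180<p[1]<270:
        r=cv2.minAreaRect(np.argwhere(M)[:,::-1].astype(np.float32));bx=cv2.boxPoints(r);print("stand base",p,a,r);print(np.array([onz(ct,q,.01) for q in bx]).round(3).tolist(),onz(ct,p,.01).round(3))
E
```

```text
top yellow [([362.6, 122.6], 109), ([94.2, 135.1], 9), ([358.6, 140.6], 48), ([239.7, 155.5], 13), ([338.1, 176.8], 112), ([333.5, 196.6], 47), ([397.9, 198.8], 133), ([393.5, 217.9], 62), ([476.3, 231.5], 131), ([472.7, 253.0], 49), ([460.8, 331.5], 134), ([450.6, 351.8], 52)]
scene yellow [([323.5, 114.2], 8), ([306.0, 119.7], 23), ([322.8, 122.4], 8), ([248.8, 126.6], 76), ([232.7, 132.1], 40), ([238.0, 202.5], 41), ([258.6, 201.7], 15), ([280.9, 206.1], 14), ([260.4, 216.7], 39), ([281.9, 217.4], 8), ([209.2, 231.6], 20), ([187.5, 242.2], 55), ([210.0, 243.2], 10)]
[173.8, 209.4] 2684 ((185.5, 226.5), (93.0, 71.0), 90.0)
[[0.65, 0.488, 0.036], [0.651, 0.294, 0.036], [0.395, 0.282, 0.036], [0.393, 0.469, 0.036]] [0.567 0.418 0.036]
[251.4, 222.0] 230 ((253.516357421875, 220.21376037597656), (75.43159484863281, 11.673641204833984), 75.61860656738281)
[[0.637, 0.246, 0.036], [0.646, 0.215, 0.036], [0.444, 0.158, 0.036], [0.436, 0.188, 0.036]] [0.534 0.207 0.036]
[208.1, 231.8] 989 ((208.2647247314453, 232.05885314941406), (13.824529647827148, 76.15618896484375), 75.96376037597656)
[[0.497, 0.424, 0.036], [0.55, 0.228, 0.036], [0.513, 0.218, 0.036], [0.461, 0.413, 0.036]] [0.506 0.322 0.036]
[231.0, 270.3] 363 ((223.5911865234375, 274.2193298339844), (29.355438232421875, 57.72286605834961), 51.17017364501953)
[[0.373, 0.357, 0.036], [0.472, 0.243, 0.036], [0.41, 0.192, 0.036], [0.314, 0.306, 0.036]] [0.403 0.256 0.036]
stand base [382.2, 227.0] 910 ((387.0262145996094, 225.38853454589844), (44.31911087036133, 46.323204040527344), 13.240518569946289)
[[0.485, -0.087, 0.01], [0.612, -0.117, 0.01], [0.584, -0.235, 0.01], [0.458, -0.203, 0.01]] [ 0.53  -0.147  0.01 ]
```

View pics/crop1.png

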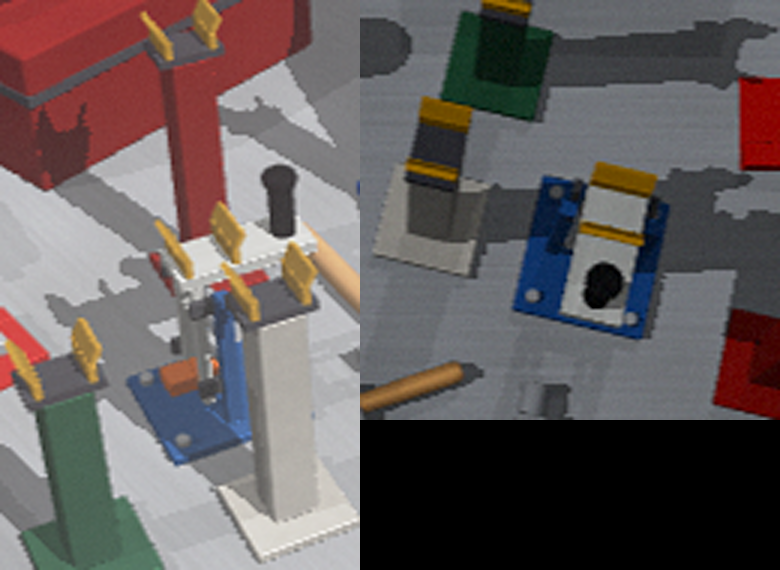

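The crop confirms it: the white rest, with its saddle at top-view px (336,187), stands in line with the stand saddle at (396,208). The knob cap is at top px (391,233) and scene px (273,178). Next I work out positions and the first move.

```bash
python3 - <<'E'
from h import *
ct=cam("top");cs=cam("scene");s=env.get_state()
print("knobtop",tri(ct,(391.3,232.7),cs,(273.3,178)).round(3))
# stand saddle cheeks, white cheeks
S=[tri(ct,(397.9,198.8),cs,(238,202.5)),tri(ct,(393.5,217.9),cs,(255.5,197))]
W=[tri(ct,(338.1,176.8),cs,(260.4,216.7)),tri(ct,(333.5,196.6),cs,(281.2,211))]
print(np.round(S,3).tolist(),np.round(W,3).tolist())
ms,mw=np.mean([onz(ct,(397.9,198.8),.184),onz(ct,(393.5,217.9),.184)],0),np.mean([onz(ct,(338.1,176.8),.244),onz(ct,(333.5,196.6),.244)],0)
print(ms.round(3),mw.round(3),np.linalg.norm(mw-ms)); d=mw-ms; yaw=np.arctan2(d[1],d[0]);print("yaw y",np.degrees(yaw))
u=d[:2]/np.linalg.norm(d[:2]);ex=np.array([u[1],-u[0]]);k=ms[:2]-.072*ex;print("knob est",k)
print(np.round(R.from_rotvec(s["ee_rot"]).as_matrix(),3))
print(move_to(s,[k[0],k[1],.36],yaw))
E
```

```text
knobtop [ 0.465 -0.142  0.22 ]
[[0.558, -0.165, 0.178], [0.512, -0.155, 0.178]] [[0.592, -0.017, 0.239], [0.544, -0.007, 0.237]]
[ 0.535 -0.16   0.184] [ 0.569 -0.014  0.244] 0.1617089757839171
yaw y 76.87408884578439
knob est [ 0.4647836  -0.14395247]
[[-0.928  0.373 -0.001]
 [ 0.373  0.928 -0.002]
 [ 0.    -0.002 -1.   ]]
([-485.0, -585.1, -128.8], [[-0.002, -0.0, -0.153], [-0.001, 0.003, 2.989]])
```

Call:
{"api": "move_arm", "payload": {
  "rows": [
    [[-30,-30,-129],[0,0,-0.05],0],
    [[-70,-70,-129],[0,0,-0.1],0],
    [[-485,-585,-129],[0,0,-0.15],0],
    [[-485,-585,-129],[0,0,-0.15],0],
    [[-485,-585,-129],[0,0,-0.15],0],
    [[-485,-585,-129],[0,0,-0.15],0],
    [[-485,-585,-129],[0,0,-0.15],0],
    [[-485,-585,-129],[0,0,-0.15],0]
  ]
}}

```text
time: 0.77
tool_pos: [0.3239, 0.3019, 0.3212]
ee_rot: [-0.362, -3.12, 0.0]
wrist_force: [1.4, -0.0, -0.4]
gripper_width: 0.0855
finger_force: 0.0
```

```bash
python3 - <<'E'
from h import *
s=env.get_state();print(move_to(s,[.4648,-.144,.36],np.radians(76.9)))
E
```

```text
([-239.3, -401.8, -38.7], [[-0.0, -0.0, -0.002], [-0.0, 0.0, 3.139]])
```

Call:
{"api": "move_arm", "payload": {
  "rows": [
    [[-225,-380,-20],[0,0,0],0],
    [[-225,-380,-20],[0,0,0],0],
    [[-225,-380,-20],[0,0,0],0],
    [[-225,-380,-20],[0,0,0],0],
    [[-225,-380,-20],[0,0,0],0],
    [[-225,-380,-20],[0,0,0],0],
    [[-225,-380,-20],[0,0,0],0],
    [[-225,-380,-20],[0,0,0],0]
  ]
}}

```text
time: 1.43
tool_pos: [0.4233, -0.0161, 0.3366]
ee_rot: [0.364, 3.12, 0.0]
wrist_force: [1.0, 1.2, -0.7]
gripper_width: 0.0854
finger_force: 0.0
```

Call:
{"api": "move_arm", "payload": {
  "rows": [
    [[-60,-100,0],[0,0,0],0],
    [[-60,-100,0],[0,0,0],0],
    [[-60,-100,0],[0,0,0],0]
  ]
}}

```text
time: 1.68
tool_pos: [0.4589, -0.1281, 0.3362]
ee_rot: [-0.366, -3.12, 0.001]
wrist_force: [-0.1, -0.1, 0.2]
gripper_width: 0.0855
finger_force: 0.0
```

```bash
python3 - <<'E'
from h import *
s=env.get_state();im=env.snapshot("wrist");cv2.imwrite("pics/w1.png",im);np.save("w1.npy",np.r_[s["tool_pos"],s["ee_rot"]])
s=env.get_state();print(s["tool_pos"],move_to(s,[.4648,-.144,.32],np.radians(76.9)))
c=cam("wrist",s);print("knobtop px",proj(c,[.465,-.143,.22]),"saddles",proj(c,[.535,-.16,.162]),proj(c,[.569,-.014,.222]))
E
```

```text
[ 0.45978571 -0.1324879   0.33555268] ([-7.6, -10.0, 15.6], [[-0.004, 0.0, -0.008], [0.0, 0.006, 3.134]])
knobtop px [314.0421376  245.97901476] saddles [316.60735981 302.36177745] [507.74503173 334.52559895]
```

View pics/w1.png

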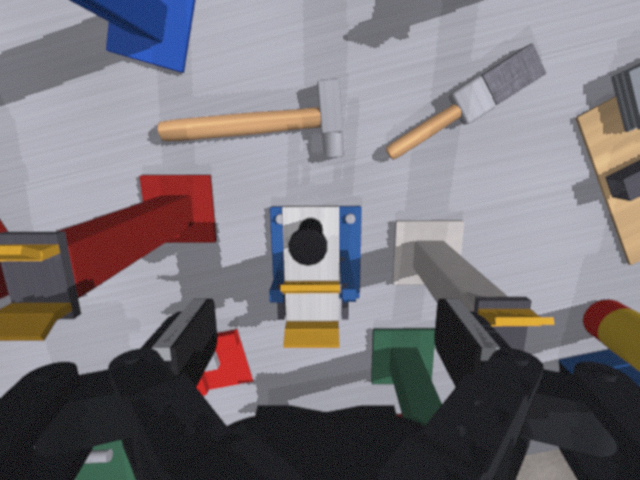

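The cap of the knob is at wrist px (308,245), above the head plate. The stand's saddle cheeks are at (310,287) and (312,334), and the white rest's saddle is at about (505,310). I use the pose saved with this picture to refine the knob position.

```bash
python3 - <<'E'
from h import *
a=np.load("w1.npy");c=cam("wrist",dict(tool_pos=a[:3],ee_rot=a[3:]))
k=onz(c,(308,245),.22);print(k)
s1=onz(c,(310.5,287),.191);print(s1)
s=env.get_state();print(s["tool_pos"],move_to(s,[k[0],k[1],.172],np.radians(76.9)))
im=cv2.imread("pics/w1.png");h=cv2.cvtColor(im,cv2.COLOR_BGR2HSV)
for p,ar,M in blobs(cv2.inRange(h,(15,140,60),(32,255,255)),100):
    r=cv2.minAreaRect(np.argwhere(M)[:,::-1].astype(np.float32));print(p,ar,np.round(r[1],1),round(r[2],1))
E
```

```text
[ 0.46260612 -0.14242263  0.22      ]
[ 0.50664095 -0.15269947  0.191     ]
[ 0.45978571 -0.1324879   0.33555268] ([-5.1, -8.4, 163.6], [[-0.004, 0.0, -0.008], [0.0, 0.006, 3.134]])
[27.1, 252.1] 874 [16. 59.] 90.0
[309.5, 286.7] 588 [10.9 59. ] 87.9
[29.6, 319.6] 2061 [36. 71.] 90.0
[513.3, 317.4] 980 [17. 75.] 90.0
[622.2, 334.2] 1750 [60. 41.] 90.0
[311.1, 334.2] 1317 [24. 54.] 90.0
```

Call:
{"api": "move_arm", "payload": {
  "rows": [
    [[-4,-6,60],[0,0,-0.008],0],
    [[-4,-6,60],[0,0,-0.008],0],
    [[-4,-6,60],[0,0,-0.008],0],
    [[-4,-6,60],[0,0,-0.008],0]
  ]
}}

```text
time: 2.07
tool_pos: [0.4605, -0.1316, 0.2755]
ee_rot: [-0.351, -3.119, -0.002]
wrist_force: [-0.5, 0.7, 0.7]
gripper_width: 0.0854
finger_force: 0.0
```

```bash
python3 - <<'E'
from h import *
s=env.get_state();print(s["tool_pos"],move_to(s,[.464,-.143,.172],np.radians(76.9)))
E
```

```text
[ 0.46049821 -0.13155195  0.27551382] ([-6.3, -10.5, 103.5], [[0.001, -0.003, 0.004], [0.005, 0.001, -3.137]])
```

Call:
{"api": "move_arm", "payload": {
  "rows": [
    [[-6,-10,20],[0,0,0],0],
    [[-6,-10,50],[0,0,0],0],
    [[-6,-10,80],[0,0,0],0],
    [[-6,-10,103],[0,0,0],0],
    [[-6,-10,103],[0,0,0],0],
    [[-6,-10,103],[0,0,0],0]
  ]
}}

```text
time: 2.57
tool_pos: [0.4653, -0.1426, 0.1747]
ee_rot: [-0.35, -3.122, -0.0]
wrist_force: [-0.8, -0.3, -0.2]
gripper_width: 0.0851
finger_force: 0.0
```

```bash
python3 - <<'E'
from h import *
s=env.get_state();im=env.snapshot("wrist");cv2.imwrite("pics/w2.png",im)
h=cv2.cvtColor(im,cv2.COLOR_BGR2HSV)
print(s["tool_pos"],s["wrist_force"],move_to(s,[.464,-.143,.172],np.radians(76.9)))
c=cam("wrist",s);print(proj(c,[.464,-.143,.22]))
for p,ar,M in blobs((h[...,2]<50)&(h[...,1]<120),400):print(p,ar,np.argwhere(M).min(0)[::-1],np.argwhere(M).max(0)[::-1])
E
```

```text
[ 0.46530941 -0.14264944  0.1746922 ] [-0.79248724 -0.3240696  -0.19796151] ([1.2, -0.6, 2.7], [[0.0, -0.0, 0.006], [0.0, 0.0, -3.136]])
[324.42411309 368.74509716]
[322.9, 345.9] 8353 [278 272] [368 405]
[304.0, 419.1] 57425 [  0 300] [639 479]
[511.0, 459.8] 838 [492 434] [527 479]
```

View pics/w2.png

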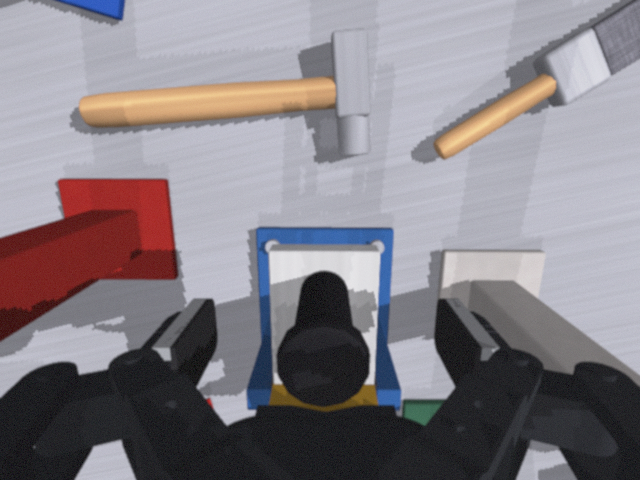

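The knob's cap at px (322,360) is centred between the fingers, about 2 mm towards the robot. I shift slightly and close.

Call:
{"api": "move_arm", "payload": {
  "rows": [
    [[2,0,2],[0,0,0],0],
    [[2,0,2],[0,0,0],255],
    [[2,0,2],[0,0,0],255],
    [[2,0,2],[0,0,0],255],
    [[2,0,2],[0,0,0],255],
    [[2,0,2],[0,0,0],255],
    [[2,0,2],[0,0,0],255],
    [[2,0,2],[0,0,0],255]
  ]
}}

```text
time: 3.28
tool_pos: [0.4631, -0.143, 0.1721]
ee_rot: [0.351, 3.122, -0.001]
wrist_force: [-2.4, -2.5, 4.2]
gripper_width: 0.025
finger_force: 58.4
```

Call:
{"api": "move_arm", "payload": {
  "rows": [
    [[0,0,0],[0,0,0],255],
    [[0,0,0],[0,0,0],255],
    [[0,0,0],[0,0,0],255],
    [[0,0,0],[0,0,0],255]
  ]
}}

```text
time: 3.62
tool_pos: [0.4632, -0.143, 0.1721]
ee_rot: [0.351, 3.122, -0.001]
wrist_force: [-3.2, -1.7, 5.2]
gripper_width: 0.0246
finger_force: 58.4
```

Call:
{"api": "move_arm", "payload": {
  "rows": [
    [[0,0,-5],[0,0,0],255],
    [[0,0,-13],[0,0,0],255],
    [[0,0,-21],[0,0,0],255],
    [[0,0,-29],[0,0,0],255],
    [[0,0,-37],[0,0,0],255],
    [[0,0,-40],[0,0,0],255],
    [[0,0,-40],[0,0,0],255]
  ]
}}

```text
time: 4.2
tool_pos: [0.4631, -0.1429, 0.2109]
ee_rot: [-0.351, -3.122, 0.001]
wrist_force: [3.1, -6.3, -5.9]
gripper_width: 0.0252
finger_force: 59.4
```

Call:
{"api": "move_arm", "payload": {
  "rows": [
    [[0,0,-5],[0,0,0],255],
    [[0,0,-13],[0,0,0],255],
    [[0,0,-21],[0,0,0],255],
    [[0,0,-29],[0,0,0],255],
    [[0,0,-36],[0,0,0],255],
    [[0,0,-36],[0,0,0],255],
    [[0,0,-36],[0,0,0],255]
  ]
}}

```text
time: 4.78
tool_pos: [0.4631, -0.1429, 0.2465]
ee_rot: [-0.351, -3.122, 0.001]
wrist_force: [4.4, -5.5, -6.8]
gripper_width: 0.0249
finger_force: 60.7
```

```bash
python3 - <<'E'
from h import *
s=env.get_state();print(s["time"],s["tool_pos"],s["wrist_force"],s["gripper_width"])
im=env.snapshot("scene");c=cv2.resize(im[100:310,170:320],None,fx=3.5,fy=2.8*1.0) if 0 else cv2.resize(im[120:310,180:330],None,fx=3,fy=3,interpolation=cv2.INTER_CUBIC);cv2.imwrite("pics/s2.png",c)
E
```

```text
4.7833 [ 0.46306082 -0.1429253   0.24648362] [ 4.44847195 -5.53333755 -6.81205871] 0.02491825553979207
```

View pics/s2.png

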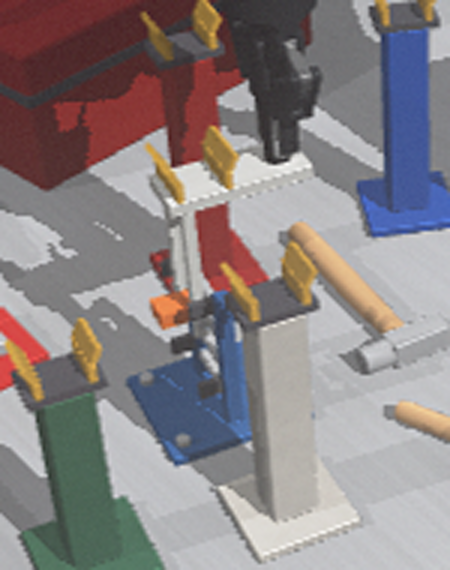

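The head moved up with the gripper by about 74 mm (saddle at crop (190,165)). The orange pawl is level at crop (170,308). Now I lower slowly, towards TCP z ≈ 0.232.

Call:
{"api": "move_arm", "payload": {
  "rows": [
    [[0,0,2],[0,0,0],255],
    [[0,0,4],[0,0,0],255],
    [[0,0,6],[0,0,0],255],
    [[0,0,8],[0,0,0],255],
    [[0,0,10],[0,0,0],255],
    [[0,0,11],[0,0,0],255],
    [[0,0,12],[0,0,0],255],
    [[0,0,12],[0,0,0],255]
  ]
}}

```text
time: 5.5
tool_pos: [0.463, -0.143, 0.2341]
ee_rot: [-0.351, -3.122, 0.001]
wrist_force: [4.8, -5.8, -7.8]
gripper_width: 0.0245
finger_force: 60.7
```

Call:
{"api": "move_arm", "payload": {
  "rows": [
    [[0,0,1],[0,0,0],255],
    [[0,0,1.5],[0,0,0],255],
    [[0,0,2],[0,0,0],255],
    [[0,0,2],[0,0,0],255],
    [[0,0,2],[0,0,0],255]
  ]
}}

```text
time: 5.92
tool_pos: [0.4631, -0.1429, 0.2322]
ee_rot: [-0.351, -3.122, 0.001]
wrist_force: [4.1, -6.2, -7.5]
gripper_width: 0.0248
finger_force: 60.7
```

Call:
{"api": "move_arm", "payload": {
  "rows": [
    [[0,0,0.5],[0,0,0],255],
    [[0,0,1],[0,0,0],255],
    [[0,0,1],[0,0,0],255],
    [[0,0,1],[0,0,0],255]
  ]
}}

```text
time: 6.25
tool_pos: [0.4631, -0.1429, 0.232]
ee_rot: [0.351, 3.122, -0.001]
wrist_force: [0.9, -5.1, -3.8]
gripper_width: 0.025
finger_force: 60.7
```

Call:
{"api": "move_arm", "payload": {
  "rows": [
    [[0,0,0.5],[0,0,0],255],
    [[0,0,1],[0,0,0],255],
    [[0,0,1],[0,0,0],255],
    [[0,0,1],[0,0,0],255]
  ]
}}

```text
time: 6.58
tool_pos: [0.4631, -0.1429, 0.2319]
ee_rot: [0.351, 3.121, -0.001]
wrist_force: [0.0, -4.6, 1.0]
gripper_width: 0.0254
finger_force: 60.6
```

Call:
{"api": "move_arm", "payload": {
  "rows": [
    [[0,0,1],[0,0,0],0],
    [[0,0,1],[0,0,0],0],
    [[0,0,1],[0,0,0],0],
    [[0,0,1],[0,0,0],0],
    [[0,0,1],[0,0,0],0],
    [[0,0,1],[0,0,0],0],
    [[0,0,1],[0,0,0],0],
    [[0,0,1],[0,0,0],0]
  ]
}}

```text
time: 7.25
tool_pos: [0.4631, -0.1425, 0.2306]
ee_rot: [-0.351, -3.122, -0.0]
wrist_force: [-0.1, 0.7, 0.8]
gripper_width: 0.0861
finger_force: 0.0
```

Call:
{"api": "move_arm", "payload": {
  "rows": [
    [[0,0,-20],[0,0,0],0],
    [[0,0,-50],[0,0,0],0],
    [[0,0,-90],[0,0,0],0],
    [[0,0,-130],[0,0,0],0],
    [[0,0,-130],[0,0,0],0]
  ]
}}

```text
time: 7.67
tool_pos: [0.4657, -0.1438, 0.3699]
ee_rot: [0.349, 3.109, -0.007]
wrist_force: [-0.5, -0.8, 1.1]
gripper_width: 0.0856
finger_force: 0.0
```

```bash
python3 - <<'E'
from h import *
s=env.get_state();a=env.snapshot("scene");t=env.snapshot("top");cv2.imwrite("pics/s3.png",a);cv2.imwrite("pics/t3.png",t)
ct=cam("top");cs=cam("scene")
for n,im in(("top",t),("scene",a)):
    h=cv2.cvtColor(im,cv2.COLOR_BGR2HSV);print(n,[(p,ar) for p,ar,_ in blobs(cv2.inRange(h,(18,150,90),(32,255,255)),8) if 180<p[0]<420 and 100<p[1]<260])
w=env.snapshot("wrist");cv2.imwrite("pics/w3.png",w);print(s["tool_pos"])
h=cv2.cvtColor(w,cv2.COLOR_BGR2HSV);c=cam("wrist",s)
for p,ar,M in blobs(cv2.inRange(h,(15,140,60),(32,255,255)),100):print(p,ar)
for q in ([.512,-.155,.244],[.558,-.165,.244],[.544,-.008,.244],[.592,-.018,.244]):print("pred",proj(c,q).round(1),proj(ct,q).round(1),proj(cs,q).round(1))
E
```

```text
top [([362.8, 122.7], 117), ([358.2, 140.5], 54), ([242.0, 157.6], 43), ([338.2, 177.0], 119), ([391.5, 189.4], 11), ([333.5, 196.1], 66)]
scene [([306.0, 119.7], 20), ([248.9, 126.6], 78), ([230.1, 127.9], 14), ([234.5, 135.8], 20), ([255.2, 177.1], 31), ([235.8, 182.7], 42), ([280.6, 204.9], 14), ([259.7, 215.7], 43), ([209.8, 236.6], 32), ([187.4, 242.1], 56)]
[ 0.46569107 -0.14379722  0.36994436]
[54.5, 225.1] 1247
[68.8, 288.9] 1894
[325.2, 292.5] 756
[512.5, 293.4] 771
[620.0, 321.9] 1926
[324.9, 345.2] 1727
[518.6, 341.5] 570
pred [325.5 288.8] [397.2 211. ] [252.5 174.4]
pred [326.  341.6] [401.1 191.8] [234.1 179.8]
pred [517.  287.4] [333.1 197. ] [279.2 207.7]
pred [509.4 342.4] [337.5 177.2] [258.8 214.4]
```

The head holds at rung 3, and the cheek pixels match z ≈ 0.244 for both saddles. Next is the tube.

```bash
python3 - <<'E'
from h import *
s=env.get_state();print(s["qpos"].round(2),s["tool_pos"]);print(move_to(s,[.506,.322,.24],np.radians(15.1)))
E
```

```text
[-0.46 -0.18  1.69  0.    1.63 -1.81] [ 0.46319809 -0.14258813  0.36077465]
([61.5, 462.5, 120.7], [[0.0, 0.001, 1.083], [-0.001, 0.0, -2.058]])
```

Call:
{"api": "move_arm", "payload": {
  "rows": [
    [[61,462,0],[0,0,1.083],0],
    [[61,462,0],[0,0,1.083],0],
    [[61,462,0],[0,0,1.083],0],
    [[61,462,0],[0,0,1.083],0],
    [[61,462,0],[0,0,1.083],0],
    [[61,462,0],[0,0,1.083],0],
    [[61,462,0],[0,0,1.083],0],
    [[61,462,0],[0,0,1.083],0]
  ]
}}

```text
time: 8.48
tool_pos: [0.4898, 0.1476, 0.3583]
ee_rot: [-1.639, -2.677, 0.004]
wrist_force: [0.1, 0.8, 0.5]
gripper_width: 0.0855
finger_force: 0.0
```

```bash
python3 - <<'E'
from h import *
s=env.get_state();print(s["qpos"].round(2),s["tool_pos"]);print(move_to(s,[.506,.322,.24],np.radians(15.1)))
E
```

```text
[ 0.14 -0.1   1.63 -0.    1.62 -0.33] [0.48980747 0.14755456 0.35828868]
([147.9, 94.1, 118.1], [[-0.003, -0.001, 0.208], [0.001, -0.005, -2.933]])
```

Call:
{"api": "move_arm", "payload": {
  "rows": [
    [[135,86,40],[0,0,0.12],100],
    [[135,86,40],[0,0,0.12],100],
    [[135,86,60],[0,0,0.12],100],
    [[135,86,80],[0,0,0.12],100],
    [[135,86,118],[0,0,0.12],100],
    [[135,86,118],[0,0,0.12],100],
    [[135,86,118],[0,0,0.12],100],
    [[135,86,118],[0,0,0.12],100]
  ]
}}

```text
time: 9.15
tool_pos: [0.5045, 0.3043, 0.2416]
ee_rot: [-1.791, -2.58, 0.005]
wrist_force: [0.9, 0.3, 0.7]
gripper_width: 0.0517
finger_force: 0.0
```

```bash
python3 - <<'E'
from h import *
s=env.get_state();w=env.snapshot("wrist");cv2.imwrite("pics/w4.png",w);c=cam("wrist",s)
print(s["tool_pos"],s["gripper_width"],move_to(s,[.506,.322,.24],np.radians(15.1)))
h=cv2.cvtColor(w,cv2.COLOR_BGR2HSV)
for q in([.506,.322,.036],):print(proj(c,q))
np.save("w4.npy",np.r_[s["tool_pos"],s["ee_rot"]])
E
```

```text
[0.50452011 0.30428595 0.24163672] 0.05174943378010252 ([16.1, 7.6, 1.6], [[-0.003, 0.001, 0.094], [-0.001, -0.005, -3.048]])
[334.40154544 194.99028296]
```

View pics/w4.png

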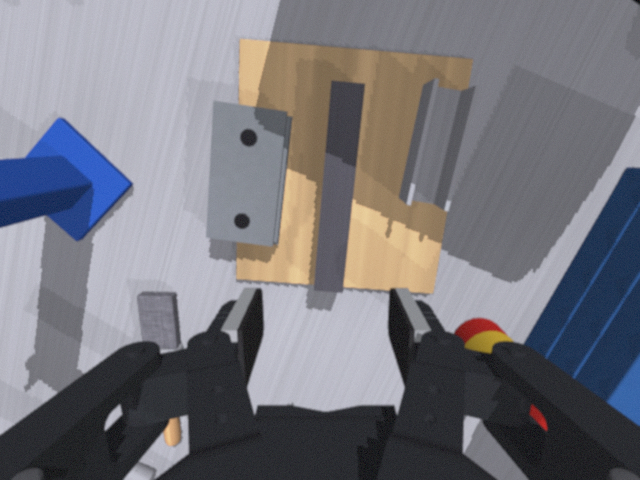

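The tube's top face runs from px (347,83) to (330,290). The plates (right edge about 283) leave roughly 38 mm of gap, and the offcut (left edge about 402) about 45 mm. At a 52 mm opening the fingers fit on both sides.

```bash
python3 - <<'E'
from h import *
a=np.load("w4.npy");c=cam("wrist",dict(tool_pos=a[:3],ee_rot=a[3:]))
A=onz(c,(347.5,83),.036);B=onz(c,(330,290),.036);d=A-B;m=(A+B)/2
print(A,B,np.linalg.norm(d),m,np.degrees(np.arctan2(d[1],d[0])))
yaw=np.arctan2(d[1],d[0])-np.pi/2
s=env.get_state();print(s["tool_pos"],move_to(s,[m[0],m[1],.1],yaw))
E
```

```text
[0.48172717 0.41812983 0.036     ] [0.53638493 0.22947538 0.036     ] 0.19641276263816038 [0.50905605 0.32380261 0.036     ] 106.15758313987205
[0.5057561  0.30442847 0.24380845] ([17.1, 9.8, 143.8], [[0.001, 0.0, 0.074], [-0.001, 0.001, -3.067]])
```

Call:
{"api": "move_arm", "payload": {
  "rows": [
    [[17,9,30],[0,0,0.075],100],
    [[17,9,65],[0,0,0.075],100],
    [[17,9,100],[0,0,0.075],100],
    [[17,9,140],[0,0,0.075],100],
    [[17,9,140],[0,0,0.075],100],
    [[17,9,140],[0,0,0.075],100]
  ]
}}

```text
time: 9.7
tool_pos: [0.5077, 0.3231, 0.1031]
ee_rot: [-1.888, -2.51, 0.003]
wrist_force: [0.9, 0.6, 1.1]
gripper_width: 0.0518
finger_force: 0.0
```

```bash
python3 - <<'E'
from h import *
s=env.get_state();w=env.snapshot("wrist");cv2.imwrite("pics/w5.png",w);c=cam("wrist",s)
print(s["tool_pos"],move_to(s,[.508,.323,.010],np.radians(16.1)))
# expected tube edges in image, compare with dark mask centre per row
g=cv2.cvtColor(w,cv2.COLOR_BGR2GRAY);h=cv2.cvtColor(w,cv2.COLOR_BGR2HSV)
u=np.array([np.cos(np.radians(106.1)),np.sin(np.radians(106.1)),0])
for t in(.03,.06,.09):
    q=proj(c,np.array([.508,.323,.036])+t*u);r=int(q[1])
    if 0<=r<480:
        x=np.where((h[r,:,1]<110)&(g[r]<110))[0];x=x[abs(x-q[0])<80];print(q.round(1),x.min() if len(x) else None,x.max() if len(x) else None, g[r,int(q[0])-70:int(q[0])+70:5].tolist())
E
```

```text
[0.50770858 0.32311391 0.10312122] ([-0.1, 0.4, 93.1], [[-0.002, 0.0, -0.0], [0.001, 0.003, 3.141]])
[326.4 207. ] 247 352 [137, 139, 134, 127, 133, 129, 125, 124, 120, 119, 109, 106, 107, 106, 108, 94, 78, 74, 73, 69, 161, 146, 140, 141, 146, 143, 139, 136]
[326.5 153.4] 247 354 [139, 139, 138, 135, 132, 129, 126, 126, 122, 109, 74, 73, 73, 75, 73, 74, 79, 73, 79, 74, 151, 158, 138, 137, 144, 146, 145, 139]
[326.5  95.5] 301 356 [140, 138, 143, 145, 134, 131, 126, 125, 127, 100, 72, 75, 76, 82, 79, 79, 78, 77, 77, 77, 95, 162, 154, 138, 141, 146, 143, 141]
```

View pics/w5.png

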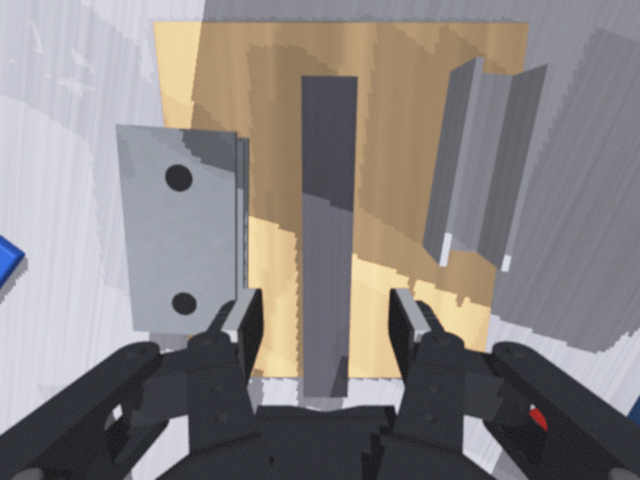

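The tube, px columns 302–354, is centred and parallel between the fingers, and its far end at row 77 matches the estimate. Descend and grip.

Call:
{"api": "move_arm", "payload": {
  "rows": [
    [[0,0,25],[0,0,0],100],
    [[0,0,50],[0,0,0],100],
    [[0,0,75],[0,0,0],100],
    [[0,0,90],[0,0,0],100],
    [[0,0,92],[0,0,0],100],
    [[0,0,92],[0,0,0],100]
  ]
}}

```text
time: 10.25
tool_pos: [0.5099, 0.325, 0.0135]
ee_rot: [1.886, 2.51, 0.005]
wrist_force: [-0.1, -0.2, -0.3]
gripper_width: 0.0516
finger_force: 0.0
```

Call:
{"api": "move_arm", "payload": {
  "rows": [
    [[0,0,0],[0,0,0],255],
    [[0,0,0],[0,0,0],255],
    [[0,0,0],[0,0,0],255],
    [[0,0,0],[0,0,0],255],
    [[0,0,0],[0,0,0],255],
    [[0,0,0],[0,0,0],255],
    [[0,0,0],[0,0,0],255]
  ]
}}

```text
time: 10.83
tool_pos: [0.5102, 0.3255, 0.0143]
ee_rot: [1.885, 2.51, 0.007]
wrist_force: [-0.0, -1.0, 7.3]
gripper_width: 0.0294
finger_force: 61.7
```

Call:
{"api": "move_arm", "payload": {
  "rows": [
    [[0,0,-6],[0,0,0],255],
    [[0,0,-16],[0,0,0],255],
    [[0,0,-40],[0,0,0],255],
    [[0,0,-75],[0,0,0],255],
    [[0,0,-110],[0,0,0],255],
    [[0,0,-150],[0,0,0],255],
    [[0,0,-190],[0,0,0],255],
    [[0,0,-230],[0,0,0],255]
  ]
}}

```text
time: 11.5
tool_pos: [0.5068, 0.324, 0.243]
ee_rot: [-1.887, -2.512, 0.001]
wrist_force: [1.9, 1.3, -5.3]
gripper_width: 0.0292
finger_force: 60.2
```

Call:
{"api": "move_arm", "payload": {
  "rows": [
    [[0,0,-40],[0,0,0],255],
    [[0,0,-80],[0,0,0],255],
    [[0,0,-100],[0,0,0],255],
    [[0,0,-100],[0,0,0],255]
  ]
}}

```text
time: 11.83
tool_pos: [0.5095, 0.3253, 0.3489]
ee_rot: [1.883, 2.507, 0.017]
wrist_force: [1.6, 0.8, -3.7]
gripper_width: 0.0291
finger_force: 60.4
```

```bash
python3 - <<'E'
from h import *
s=env.get_state();print(s["qpos"].round(2),s["tool_pos"],s["wrist_force"],s["gripper_width"]);print(move_to(s,[.552,-.087,.34],np.radians(-13.1)))
E
```

```text
[ 0.44  0.11  1.43 -0.    1.59  0.16] [0.50950945 0.32532941 0.34893123] [ 1.55157218  0.83394343 -3.67360979] 0.029092867496301203
([-407.8, -74.2, 7.3], [[0.011, -0.005, 0.511], [0.007, 0.015, -2.63]])
```

Call:
{"api": "move_arm", "payload": {
  "rows": [
    [[-15,-3,0],[0,0,0.03],255],
    [[-45,-8,0],[0,0,0.08],255],
    [[-80,-15,0],[0,0,0.13],255],
    [[-115,-21,0],[0,0,0.18],255],
    [[-150,-27,0],[0,0,0.23],255],
    [[-185,-34,0],[0,0,0.28],255],
    [[-220,-40,0],[0,0,0.33],255],
    [[-250,-46,0],[0,0,0.37],255]
  ]
}}

```text
time: 12.5
tool_pos: [0.5315, 0.0687, 0.3372]
ee_rot: [-2.319, -2.115, 0.007]
wrist_force: [1.0, 0.5, -3.7]
gripper_width: 0.029
finger_force: 60.1
```

```bash
python3 - <<'E'
from h import *
s=env.get_state();print(s["tool_pos"]);print(move_to(s,[.552,-.087,.34],np.radians(-13.1)))
E
```

```text
[0.53147244 0.06868604 0.33721405]
([-153.2, 34.7, -2.8], [[-0.005, 0.002, 0.137], [-0.002, -0.008, -3.005]])
```

Call:
{"api": "move_arm", "payload": {
  "rows": [
    [[-30,7,0],[0,0,0.03],255],
    [[-60,14,0],[0,0,0.06],255],
    [[-90,20,0],[0,0,0.09],255],
    [[-115,26,0],[0,0,0.12],255],
    [[-135,31,0],[0,0,0.135],255],
    [[-145,33,0],[0,0,0.135],255],
    [[-145,33,0],[0,0,0.135],255],
    [[-145,33,0],[0,0,0.135],255]
  ]
}}

```text
time: 13.17
tool_pos: [0.5522, -0.0759, 0.3385]
ee_rot: [-2.453, -1.957, 0.003]
wrist_force: [0.0, 0.2, -4.3]
gripper_width: 0.0286
finger_force: 60.2
```

```bash
python3 - <<'E'
from h import *
s=env.get_state();print(s["tool_pos"]);print(move_to(s,[.552,-.087,.30],np.radians(-13.1)))
w=env.snapshot("wrist");cv2.imwrite("pics/w6.png",w);c=cam("wrist",s)
np.save("w6.npy",np.r_[s["tool_pos"],s["ee_rot"]])
for q in ([.512,-.155,.244],[.558,-.165,.244],[.544,-.008,.244],[.592,-.018,.244]):print("pred",proj(c,q).round(1))
h=cv2.cvtColor(w,cv2.COLOR_BGR2HSV)
for p,ar,M in blobs(cv2.inRange(h,(15,140,60),(32,255,255)),100):
    i=np.argwhere(M);print(p,ar,i.min(0)[::-1],i.max(0)[::-1])
E
```

```text
[ 0.55224482 -0.07589127  0.338474  ]
([-10.9, 2.4, 38.5], [[-0.004, -0.001, 0.005], [0.001, -0.006, -3.137]])
pred [296.5 356.6]
pred [360.8 356.2]
pred [289.  144.3]
pred [367.8 142.7]
[376.4, 144.4] 322 [373 111] [380 177]
[576.7, 179.9] 2214 [553 151] [601 209]
[513.0, 178.4] 956 [501 152] [525 208]
```

View pics/w6.png

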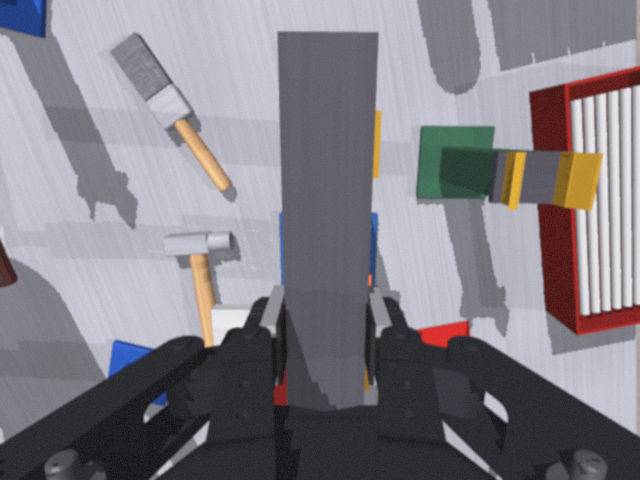

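The tube is gripped straight. Its far end is at row 32 (columns 278–378), and the white rest's cheek shows at (376,144) beside it. I work out the tube's actual offset in the grip and then the descent.

```bash
python3 - <<'E'
from h import *
a=np.load("w6.npy");c=cam("wrist",dict(tool_pos=a[:3],ee_rot=a[3:]));zt=a[2]+.0217
E=onz(c,(328,32),zt);N=onz(c,(326.5,380),zt);d=E-N;u=d/np.linalg.norm(d);ctr=E-.1*u
print(E,N,"yaw",np.degrees(np.arctan2(d[1],d[0])),"centre",ctr,"off along u",(ctr-a[:3])@u,"cross",(ctr-a[:3])@[u[1],-u[0],0])
s=env.get_state();print(s["tool_pos"],move_to(s,[.5522,-.086,.27],np.radians(-13.1)))
E
```

```text
[0.57473104 0.01922196 0.360174  ] [ 0.54810779 -0.09595554  0.360174  ] yaw 76.98468604612736 centre [ 0.55220989 -0.07820903  0.360174  ] off along u -0.0022660787620432943 cross 0.00048795673239606345
[ 0.55247987 -0.07520431  0.33903963] ([-10.6, 2.3, 69.0], [[-0.003, -0.001, 0.006], [0.001, -0.005, -3.136]])
```

Call:
{"api": "move_arm", "payload": {
  "rows": [
    [[-10,2,10],[0,0,0.006],255],
    [[-10,2,25],[0,0,0.006],255],
    [[-10,2,40],[0,0,0.006],255],
    [[-10,2,55],[0,0,0.006],255],
    [[-10,2,66],[0,0,0.006],255],
    [[-10,2,66],[0,0,0.006],255],
    [[-10,2,66],[0,0,0.006],255]
  ]
}}

```text
time: 13.8
tool_pos: [0.5525, -0.0855, 0.2737]
ee_rot: [-2.458, -1.953, 0.002]
wrist_force: [-0.3, 0.1, -3.9]
gripper_width: 0.0286
finger_force: 60.1
```

```bash
python3 - <<'E'
from h import *
s=env.get_state();print(s["tool_pos"],s["wrist_force"],move_to(s,[.5522,-.085,.231],np.radians(-13.1)))
E
```

```text
[ 0.55254697 -0.0855179   0.27374555] [-0.2554956   0.09091714 -3.92407081] ([0.4, -0.4, 42.7], [[-0.002, -0.0, 0.001], [0.0, -0.003, -3.141]])
```

Position is good; lower slowly.

Call:
{"api": "move_arm", "payload": {
  "rows": [
    [[0,0,6],[0,0,0],255],
    [[0,0,12],[0,0,0],255],
    [[0,0,18],[0,0,0],255],
    [[0,0,23],[0,0,0],255],
    [[0,0,27],[0,0,0],255],
    [[0,0,30],[0,0,0],255],
    [[0,0,32],[0,0,0],255],
    [[0,0,32],[0,0,0],255]
  ]
}}

```text
time: 14.47
tool_pos: [0.5528, -0.086, 0.242]
ee_rot: [-2.46, -1.953, 0.001]
wrist_force: [-0.4, -0.0, -5.0]
gripper_width: 0.0289
finger_force: 60.2
```

Call:
{"api": "move_arm", "payload": {
  "rows": [
    [[0,0,2],[0,0,0],255],
    [[0,0,4],[0,0,0],255],
    [[0,0,6],[0,0,0],255],
    [[0,0,7],[0,0,0],255],
    [[0,0,8],[0,0,0],255],
    [[0,0,8],[0,0,0],255],
    [[0,0,8],[0,0,0],255]
  ]
}}

```text
time: 15.05
tool_pos: [0.5531, -0.086, 0.2346]
ee_rot: [-2.46, -1.954, 0.0]
wrist_force: [0.4, -0.3, -5.2]
gripper_width: 0.0287
finger_force: 60.2
```

Call:
{"api": "move_arm", "payload": {
  "rows": [
    [[0,0,1],[0,0,0],255],
    [[0,0,2],[0,0,0],255],
    [[0,0,3],[0,0,0],255],
    [[0,0,3],[0,0,0],255]
  ]
}}

```text
time: 15.38
tool_pos: [0.5529, -0.086, 0.2314]
ee_rot: [-2.46, -1.953, 0.0]
wrist_force: [-0.4, 0.1, -5.6]
gripper_width: 0.0287
finger_force: 60.2
```

Call:
{"api": "move_arm", "payload": {
  "rows": [
    [[0,0,0.5],[0,0,0],255],
    [[0,0,1],[0,0,0],255],
    [[0,0,1],[0,0,0],255],
    [[0,0,1],[0,0,0],255]
  ]
}}

```text
time: 15.72
tool_pos: [0.5531, -0.0861, 0.2306]
ee_rot: [-2.46, -1.953, 0.0]
wrist_force: [0.0, 0.7, -5.2]
gripper_width: 0.0285
finger_force: 60.2
```

Call:
{"api": "move_arm", "payload": {
  "rows": [
    [[0,0,0.5],[0,0,0],255],
    [[0,0,1],[0,0,0],255],
    [[0,0,1],[0,0,0],255],
    [[0,0,1],[0,0,0],255]
  ]
}}

```text
time: 16.05
tool_pos: [0.5532, -0.0861, 0.2301]
ee_rot: [2.46, 1.953, 0.0]
wrist_force: [-0.7, -0.3, -1.4]
gripper_width: 0.029
finger_force: 60.6
```

Call:
{"api": "move_arm", "payload": {
  "rows": [
    [[0,0,0.5],[0,0,0],255],
    [[0,0,1],[0,0,0],255],
    [[0,0,1],[0,0,0],255],
    [[0,0,1],[0,0,0],255]
  ]
}}

```text
time: 16.38
tool_pos: [0.5532, -0.0862, 0.2301]
ee_rot: [2.46, 1.953, 0.001]
wrist_force: [-5.2, -0.0, 4.8]
gripper_width: 0.0287
finger_force: 61.5
```

Contact comes at the expected height of 0.230. Release and withdraw.

Call:
{"api": "move_arm", "payload": {
  "rows": [
    [[0,0,-1],[0,0,0],80],
    [[0,0,-1],[0,0,0],80],
    [[0,0,-1],[0,0,0],80],
    [[0,0,-1],[0,0,0],80],
    [[0,0,-1],[0,0,0],80],
    [[0,0,-1],[0,0,0],80]
  ]
}}

```text
time: 16.88
tool_pos: [0.5531, -0.0861, 0.2296]
ee_rot: [2.46, 1.953, -0.0]
wrist_force: [0.3, -0.0, 1.0]
gripper_width: 0.0587
finger_force: 0.0
```

Call:
{"api": "move_arm", "payload": {
  "rows": [
    [[0,0,-15],[0,0,0],80],
    [[0,0,-40],[0,0,0],80],
    [[0,0,-80],[0,0,0],80],
    [[0,0,-120],[0,0,0],80],
    [[0,0,-160],[0,0,0],80],
    [[0,0,-160],[0,0,0],80],
    [[0,0,-160],[0,0,0],80],
    [[0,0,-160],[0,0,0],80]
  ]
}}

```text
time: 17.55
tool_pos: [0.553, -0.086, 0.3891]
ee_rot: [-2.46, -1.953, 0.0]
wrist_force: [-0.3, 0.8, -0.9]
gripper_width: 0.0587
finger_force: 0.0
```

```bash
python3 - <<'E'
from h import *
s=env.get_state();print(s["tool_pos"],s["wrist_force"],s["gripper_width"])
w=env.snapshot("wrist");a=env.snapshot("scene")
c=np.zeros((480,780,3),np.uint8);c[:,:430]=w[:,130:560];c[:480,430:]=cv2.resize(a[150:310,180:297],(350,480),interpolation=cv2.INTER_CUBIC);cv2.imwrite("pics/fin.png",c)
cw=cam("wrist",s)
u=np.array([np.cos(np.radians(76.9)),np.sin(np.radians(76.9)),0]);m=np.array([.552,-.087,.252])
for t in(-.1,.1):print(proj(cw,m+t*u).round(1)-[130,0])
E
```

```text
[ 0.55301526 -0.08602483  0.38911452] [-0.28080374  0.77433435 -0.8970399 ] 0.058717197367856605
[194.7 343.5]
[194.5  93. ]
```

View pics/fin.png

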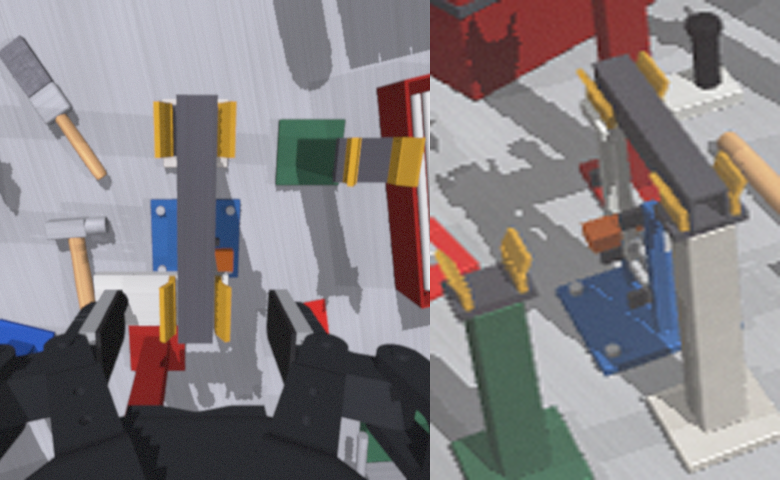

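The tube (crop rows 95–342, predicted 93–343) lies down in both saddles, level and centred. Nothing else has moved. Handing in.

```bash
python3 -c "
from workcell import env
print(env.sign_off())"
```

```text
the job is handed in; nothing more can be done
None
```

I raised the stand's head by its knob and lowered it onto rung 3, level with the white rest. I then laid the tube across both saddles, level and centred to within a few millimetres, and handed the job in at about 18 s.

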